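# Set the rolling-ball tack tester

### The arm

A 6-joint arm with a two-finger parallel gripper is mounted at the origin on a cart in front of the work surface, level with it; the furniture and walls round the work are solid. World frame = base frame: x ahead of the robot, y to its left, z up, the work surface at z = 0. Lengths are in m, angles in rad, forces in N, time in s.
With the tool pointing down it reaches from about 0.25 to 0.725 m from the base axis. Payload 4 kg.
Tool frame: the origin (TCP) lies between the finger pads; the fingertips stand 19 mm ahead of it and the grasp point (between the pads) is the TCP; y points along the fingers, z is the direction in which the jaws open and shut, and the axes are right-handed (so a half turn about y gives the same grasp; the last joint's range is limited). The gripper opens to 85 mm and grips with 20 to 120 N. Pads are 22 mm wide; open, the fingers measure 114 mm over their backs; the gripper's body (76 mm by 85 mm) begins 54 mm behind the grasp point. The pads swing forward as they close: fully open they stand 13 mm farther back than shut.
Start: joints at [1.269, 0.241, 0.005, 1.335, 0, 1.571], TCP at [0.149, 0.477, 0.25] pointing down, gripper open.
Joint ranges: [-2.72, 2.72], [-1.05, 1.87], [-1.09, 1.28], [-1.99, 2.15], [-1.42, 1.44], [-3.14, 3.14]. Speed limits (rad/s): [2.79, 2.79, 3.14, 3.14, 3.14, 3.14].

### API

Orientations are given as a 3x3 rotation matrix whose columns are the frame's x, y, z axes.
In Python, from rig import * gives the robot as it stands.
- The arm moves only by the shell command python3 -m inch 'ROWS' [FORCE]. ROWS is JSON, a list of rows, each an object with "translation": the shift along the tool's x, y, z in mm, a list of three; "turn": the turn, a rotation vector about the tool's x, y, z in rad, a list of three; "fingers": the gripper's target within -1 to 1 (fully open at 1, half-way at 0, shut at -1). In form: [{"translation": [tx, ty, tz], "turn": [rx, ry, rz], "fingers": fingers}, ...]. A call has 1 to 10 rows; each row shifts and turns the commanded pose from where the row before left it, along the tool's axes as they then stand; what a row does not reach is not made up. A row lasts 1/12 s, in which the tool goes at most 41.7 mm and 7.16 degrees, less where a joint would pass 70% of its speed; a pose out of reach is approached as far as the arm can. A call is refused whole if a number of a shift passes 41.7 or a number of a turn 0.125, either way. A call with a gripper value outside its range is refused whole. The fingers move at their own pace and stop on an object; FORCE is the grip in N (left out, the last holds). Time passes only in rows, so rows that do not move let the fingers close. It gives the time, the measured TCP pose, the force and the opening at its end, in the units of the state.
- read_state(): the state, without advancing time (a new reading comes with each control period).
- capture(name): name is "scene" or "top"; returns the picture (480x640x3 uint8, blue, green, red); there is no depth.
- get_calibration(name): a dict with "intrinsics" (3x3 intrinsics, pixels), "k1" (the pictures are not rectified: a ray, as slopes to the right and down, at radius r is drawn at 1 + k1 r^2 times it, then the intrinsics apply), "R" (3x3) and "t" (3): a world point X has camera coordinates R X + t. Camera axes: x right, y down, z forward; pixel columns grow to the right and rows downward; lengths in m; the calibration is good to about 2 mm. A picture is of the moment at which its call begins. get_calibration takes no time and is no camera call.
- sign_off(): hands the job in, once; it reports no verdict.
Trained networks look in the newest picture that a camera, given by its name, has taken for a name from the list of things; names that differ only in an ending like _2 or _b are one class to them, and where a whole thing is asked for, a point or a joint stands for the part that bears it (a point fixed in the world has none). Each returns a list of dicts, best first, with "conf" (0 to 1); they miss things now and then, are a little off and sometimes report something else, mostly with a low value. They report only what shows in the picture. A call takes as long as a camera call.
- masks_of(camera, thing): "region" (480x640 bool, what is visible of it).
- tip_of(camera, thing): "at" ([x, y, z] in m, in the coordinates of the camera as it stood for that picture, good to about 4 mm: a listed point, or the origin of a listed thing).
The state is a dict: "t": time; "qpos": joint angles; "dq": joint speeds; "effort": joint torques, N m; "tcp_pos": TCP position; "tcp_rot": TCP orientation; "ft_force": force on the tool from outside, world axes, zero at the start; "wrist_torque": the same for the moment, N m; "grip_width": finger opening in m.
Only numpy, scipy, OpenCV 4.12 (cv2) and the standard library are available. Lean on these libraries where they do the work, as an engineer would, in place of code of your own. Each camera call takes 0.05 s, during which the arm holds its last target.

### The job

Make the rolling-ball tack tester ready for its next run. First nudge the steel ball up the sloped gutter with a fingertip kept behind it all the way, not flicked, over the spring catch to the rubber stop at the top, and take the finger away, so that the catch keeps the ball from rolling back. Only then, so that the ball cannot run onto the fresh strip, push the carriage with the yellow strip fully home against the foot of the gutter; pinch and lift nothing, and leave the other things on the bench where they are.

Things in the scene. Friction and masses are not known exactly. Their poses are not given: they have to be found in the camera images.
- tester: rolling-ball tack tester, fixed: grey base plate 437 x 90 x 8 mm (x -202 to +235 mm) with an open aluminium V-gutter along its middle. Origin on the bench under the gutter's foot (low end); x = level, along the gutter towards its raised end; z up. Gutter level from x = 0 to 70 mm, then climbing 18 degrees to a rubber-faced stop. Carriage guide rails (top z = 18 mm) at y = +-34.5 mm, x below 0.
- gutter_foot (a point): middle of the gutter's foot, at the height of its wall tops (22 mm above the bench). All along the gutter its walls end 9 mm below the ball's centre and it is 24 mm wide outside, so a finger can reach across it behind the ball. Push with the finger's end 5 to 8 mm below the ball's centre: a rounded fingertip that bears on the ball from above wedges it and slides over it.
- ball_center (a point): centre of the polished steel ball, diameter 25.4 mm, 67 g, lying loose in the level part of the gutter (centre 31 mm above the bench). About 1 N pushes it. Let go on the slope, it rolls back down and off the foot. (This point's axes turn with the ball.)
- stop_seat (a point): the ball's centre when the ball touches the rubber stop at the gutter's top: 203 mm along tester x from the tester's origin, 75 mm above the bench. Its x axis points up the slope along the gutter, z square to the slope. Let go here, the ball rolls back about 3 mm and rests on the catch. The stop plate rises 8 mm above the ball's centre.
- catch (a joint): spring catch, a small steel pawl in the slot of the gutter, its nose 1 mm above the walls: 0 rad = sprung up, about 0.12 = ducked under the passing ball, which presses it down with under 1 N. It springs up behind the ball when the ball is within about 2 mm of the stop.
- release_tab (a point): middle of the top of the catch's red release tab (16 x 14 mm), beside the gutter on the +y side, 25 to 39 mm from its middle line, well below the ball. Pressing it lets the ball go: keep off.
- carriage (a joint): sliding carriage with steel test panel and yellow strip: metres pulled back from the gutter's foot along tester -x; 0 = home, butted against the foot. About 1.5 N of friction; stays where it is left.
- push_plate (a point): middle of the rear face of the carriage's upright black push plate (44 mm wide, 6 mm thick, top 41 mm and lower edge 9 mm above the bench); this point is 30 mm above the bench and, when home, 111.5 mm from the gutter's foot. Push here towards tester +x. The rest of the carriage is at most 19 mm high.
- ball_case: bystander: wooden block 124 x 36 x 14 mm with five smaller spare balls, up to 24 mm high; origin under its centre
- tape_roll: bystander: roll of yellow tape lying flat, diameter 58 mm, 19 mm high; origin under its centre
- timer: bystander: white lab timer lying flat, 72 x 62 x 18 mm; origin under its centre
- scissors: bystander: blue-handled scissors lying flat, 87 x 199 x 9 mm; origin under the middle
- marker: bystander: marker pen with a black cap lying flat, 13 x 137 x 14 mm; origin under its centre
- bottle: bystander: white bottle with red cap, diameter 50 mm, 100 mm high; origin under its centre
- tube_rack: bystander: blue rack with tubes, 62 x 105 x 42 mm; origin under its centre

How it is judged:
By the outcome, as a careful person would: the job done as asked, in the order asked, and still so for the second after the job is handed in, with the robot touching nothing.
It also fails if it takes over 48 s, if anything falls off the work surface, if the arm or the gripper's body presses on something with over 40 N, if the wrist force passes 120 N, or if a joint passes its speed limit or range.

## Working session

There is one attempt and no reset: what is moved stays moved. The work goes in short steps, Python scripts to look and compute and a shell command to move; the robot and the scene stay as the last step left them, time stands still between calls to the robot, and variables do not carry over. Pictures are saved under pics/ and viewed, and the job is handed in when it is done.

```bash
mkdir -p pics; ls
cat > h.py <<'E'
from rig import *
import numpy as np, cv2
def cal(c):
    k=get_calibration(c); return np.array(k["intrinsics"]),k["k1"],np.array(k["R"]),np.array(k["t"])
def towld(c,p):
    K,k1,R,t=cal(c); return R.T@(np.array(p)-t)
def proj(c,X):
    K,k1,R,t=cal(c); p=R@np.array(X)+t; s=p[:2]/p[2]; s=s*(1+k1*(s@s)); return (K@[s[0],s[1],1])[:2]
def ray(c,px,z):
    K,k1,R,t=cal(c); d=np.linalg.solve(K,[px[0],px[1],1])[:2]; s=d.copy()
    for _ in range(20): s=d/(1+k1*(s@s))
    v=R.T@np.array([s[0],s[1],1]); o=-R.T@t
    return o+v*(z-o[2])/v[2]
E
python3 - <<'E'
from h import *
np.set_printoptions(precision=4,suppress=True)
for c in ("scene","top"):
    im=capture(c); cv2.imwrite(f"pics/{c}0.png",im)
    for n in ["gutter_foot","ball_center","stop_seat","release_tab","push_plate","tester"]:
        r=tip_of(c,n)
        for q in r[:2]: print(c,n,round(q["conf"],2),towld(c,q["at"]), proj(c,towld(c,q["at"])))
s=read_state(); print(s)
E
```

```text
pics
scene gutter_foot 0.61 [0.4697 0.0992 0.0228] [278.3474 259.8062]
scene ball_center 0.65 [0.4815 0.1494 0.0319] [266.5938 249.4749]
scene ball_center 0.31 [ 0.5847  0.1042 -0.0007] [300.4776 245.6496]
scene stop_seat 0.87 [0.5211 0.2998 0.0762] [234.5465 215.5159]
scene release_tab 0.38 [0.4879 0.2977 0.0486] [228.7917 228.4607]
scene push_plate 0.68 [ 0.4225 -0.072   0.0328] [320.6393 288.0661]
scene tester 0.95 [0.47  0.099 0.001] [278.9505 265.8496]
top gutter_foot 0.97 [0.4644 0.0989 0.0203] [297.7039 271.9975]
top ball_center 0.54 [0.478  0.151  0.0364] [281.0371 266.5527]
top stop_seat 0.61 [0.5142 0.2962 0.077 ] [233.3164 251.7212]
top release_tab 0.38 [ 0.6164 -0.4905 -0.0015] [479.4807 231.6316]
top push_plate 0.77 [ 0.4161 -0.0741  0.0292] [352.204  288.3612]
top push_plate 0.42 [0.6225 0.2288 0.0009] [260.0264 223.8284]
top tester 0.56 [0.4635 0.0997 0.0011] [297.6938 273.0862]
top tester 0.47 [0.5165 0.2985 0.0746] [232.7379 251.0884]
{'t': 0.7, 'qpos': array([ 1.269 ,  0.2406,  0.005 ,  1.3352, -0.    ,  1.5708]), 'dq': array([-0.0005, -0.0005, -0.0001,  0.0019, -0.0002,  0.0008]), 'effort': array([ -0.0003, -37.2078,  25.2642,   0.001 ,  -0.0002,   0.    ]), 'tcp_pos': array([0.1486, 0.4774, 0.2503]), 'tcp_rot': array([[ 0.9548,  0.    ,  0.2972],
       [-0.2972,  0.    ,  0.9548],
       [ 0.    , -1.    ,  0.    ]]), 'ft_force': array([-0.0603, -0.1094,  0.2192]), 'wrist_torque': array([ 0.0575, -0.0471, -0.0278]), 'grip_width': 0.08533781588650288}
```

View pics/scene0.png

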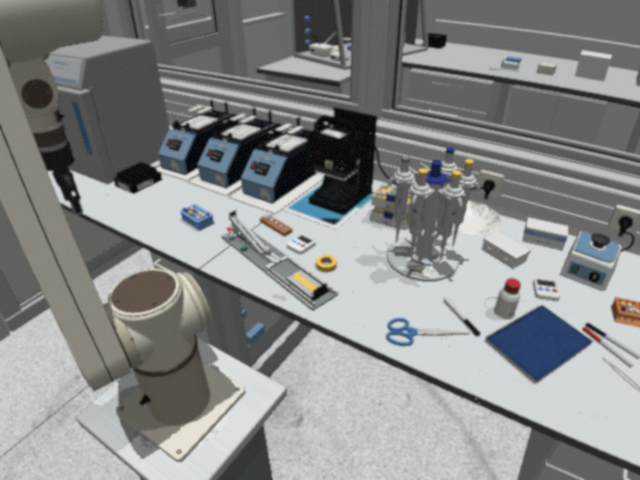

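View pics/top0.png

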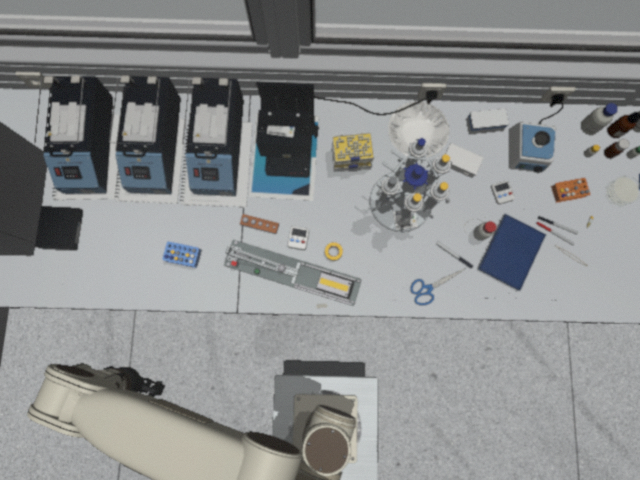

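Run:
```python
from h import *
np.set_printoptions(precision=4,suppress=True)
a=cv2.imread("pics/scene0.png")[195:315,210:350]; b=cv2.imread("pics/top0.png")[230:310,215:370]
cv2.imwrite("pics/z1.png",cv2.resize(a,None,fx=5,fy=5,interpolation=cv2.INTER_CUBIC)); cv2.imwrite("pics/z2.png",cv2.resize(b,None,fx=5,fy=5,interpolation=cv2.INTER_CUBIC))
def show(p0,ang,imn,c,off,f):
    pass
# fit pose from both cams
obs={"foot":[(.4697,.0992),(.4644,.0989)],"stop":[(.5211,.2998),(.5142,.2962)],"plate":[(.4225,-.072),(.4161,-.0741)],"ball":[(.4815,.1494),(.478,.151)]}
m={k:np.mean(v,0) for k,v in obs.items()}
P=np.array(list(m.values())); c0=P.mean(0); u=np.linalg.svd(P-c0)[2][0]; u*=np.sign(u[1]); print(u,np.degrees(np.arctan2(u[1],u[0])))
n=np.array([-u[1],u[0]])
for k in m: print(k,(m[k]-c0)@u,(m[k]-c0)@n)
print(c0)
```

```text
[0.2562 0.9666] 75.15495174709856
foot -0.01984513401808484 -0.0012382697824999235
stop 0.1854283774514001 0.0008227952303666963
plate -0.19843465149967246 0.0008249184526607775
ball 0.03285140806635723 -0.00040944390052743144
[0.4709 0.1186]
```

View pics/z1.png

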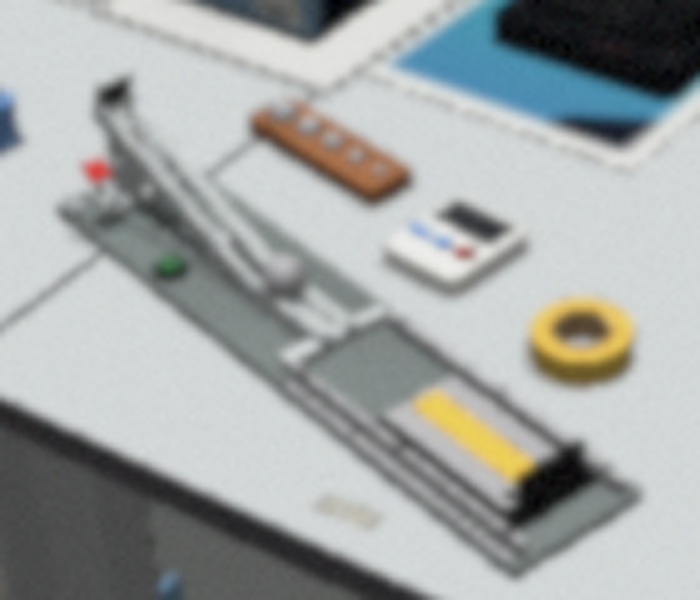

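View pics/z2.png

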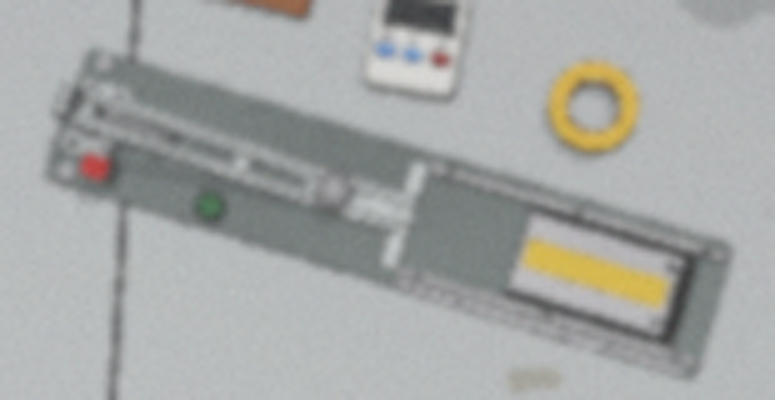

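Run:
```python
from h import *
from scipy.optimize import least_squares
np.set_printoptions(precision=4,suppress=True)
T=[((.235,-.045),(92,48)),((.235,.045),(47,178)),((-.202,-.045),(733,242)),((-.202,.045),(692,378))]
S=[((.235,.045),(62,208)),((-.202,-.045),(638,493)),((-.202,.045),(517,575))]
def res(p,sets):
    u=np.array([np.cos(p[2]),np.sin(p[2])]);n=np.array([-u[1],u[0]]);r=[]
    for c,L,o in sets:
        for (x,y),q in L:
            w=np.r_[p[:2]+x*u+y*n,.008]; r+=list(proj(c,w)-(np.array(q)/5+o))
    return np.array(r)
tt=("top",T,(215,230));ss=("scene",S,(210,195))
for sets in ([tt],[ss],[tt,ss]):
    f=least_squares(res,[.466,.1,1.31],args=(sets,),x_scale=[.01,.01,.1]); print(f.x,np.degrees(f.x[2]),f.fun.round(1))
```

```text
[0.461  0.0994 1.2986] 74.40453351691569 [-0.7 -0.5 -1.  -0.2  0.7  0.3  1.   0.2]
[0.4659 0.0971 1.2856] 73.66152504497056 [-0.7 -0.9  1.5  0.3 -0.8  0.1]
[0.4628 0.0982 1.2961] 74.26071589501956 [-0.2 -1.1 -0.5 -0.9  1.1 -0.1  1.3 -0.2 -2.3 -0.2  1.   0.4 -1.1  0.4]
```

```bash
python3 -m inch '[{"translation":[0,0,0],"turn":[0,-0.0365,0],"fingers":-1},{"translation":[20,0,-13.6],"turn":[0,0,0],"fingers":-1},{"translation":[20,0,-13.6],"turn":[0,0,0],"fingers":-1},{"translation":[20,0,-13.6],"turn":[0,0,0],"fingers":-1},{"translation":[20,0,-13.6],"turn":[0,0,0],"fingers":-1},{"translation":[20,0,-13.6],"turn":[0,0,0],"fingers":-1},{"translation":[20,0,-13.6],"turn":[0,0,0],"fingers":-1},{"translation":[20,0,-13.6],"turn":[0,0,0],"fingers":-1},{"translation":[20,0,-13.6],"turn":[0,0,0],"fingers":-1},{"translation":[20,0,-13.6],"turn":[0,0,0],"fingers":-1}]' 30
python3 -m inch '[{"translation":[20,0,-13.6],"turn":[0,0,0],"fingers":-1},{"translation":[20,0,-13.6],"turn":[0,0,0],"fingers":-1},{"translation":[20,0,-13.6],"turn":[0,0,0],"fingers":-1},{"translation":[20,0,-13.6],"turn":[0,0,0],"fingers":-1},{"translation":[20,0,-13.6],"turn":[0,0,0],"fingers":-1},{"translation":[20,0,-13.6],"turn":[0,0,0],"fingers":-1},{"translation":[20,0,-13.6],"turn":[0,0,0],"fingers":-1},{"translation":[20,0,-13.6],"turn":[0,0,0],"fingers":-1},{"translation":[20,0,-13.6],"turn":[0,0,0],"fingers":-1},{"translation":[20,0,-13.6],"turn":[0,0,0],"fingers":-1}]'
```

```text
t: 1.53
tcp_pos: [0.2908, 0.3111, 0.2505]
tcp_rot: [[0.965, 0.0, 0.262], [-0.262, 0.0, 0.965], [0.0, -1.0, 0.0]]
ft_force: [0.4, -0.6, 0.7]
grip_width: -0.0001
t: 2.37
tcp_pos: [0.4483, 0.1274, 0.2504]
tcp_rot: [[0.965, 0.0, 0.262], [-0.262, 0.0, 0.965], [0.0, -1.0, 0.0]]
ft_force: [0.6, 0.1, -0.5]
grip_width: 0.0002
```

```bash
python3 -m inch '[{"translation":[12,0,-6.5],"turn":[0,0,0],"fingers":-1},{"translation":[12,0,-6.5],"turn":[0,0,0],"fingers":-1},{"translation":[0,30,0],"turn":[0,0,0],"fingers":-1},{"translation":[0,30,0],"turn":[0,0,0],"fingers":-1},{"translation":[0,30,0],"turn":[0,0,0],"fingers":-1},{"translation":[0,30,0],"turn":[0,0,0],"fingers":-1},{"translation":[0,30,0],"turn":[0,0,0],"fingers":-1},{"translation":[0,25,0],"turn":[0,0,0],"fingers":-1},{"translation":[0,0,0],"turn":[0,0,0],"fingers":-1}]'
cat > look.py <<'E'
import sys
from h import *
np.set_printoptions(precision=4,suppress=True)
tag=sys.argv[1]; O=np.array([.465,.0995]);u=np.array([np.cos(np.radians(74.8)),np.sin(np.radians(74.8))]);n=np.array([-u[1],u[0]])
s=read_state(); tp=np.array(s["tcp_pos"]);R=np.array(s["tcp_rot"])
print("t",s["t"],"tcp",tp,"tester x,y",(tp[:2]-O)@u,(tp[:2]-O)@n,"f",s["ft_force"])
tip=tp+R@[0,.019,0]
for c,(x0,y0,w,h) in (("scene",(210,170,130,135)),("top",(215,225,155,80))):
    im=capture(c); f=5 if c=="scene" else 5
    z=cv2.resize(im[y0:y0+h,x0:x0+w],None,fx=f,fy=f,interpolation=cv2.INTER_CUBIC) if c=="top" else cv2.resize(im[y0:y0+h,x0:x0+w],None,fx=4.4,fy=4.4,interpolation=cv2.INTER_CUBIC)
    k=z.shape[1]/w
    p=(proj(c,tip)-[x0,y0])*k; cv2.circle(z,tuple(int(v) for v in p),3,(0,0,255),1)
    cv2.imwrite(f"pics/{tag}_{c}.png",z)
    for nm in sys.argv[2:]:
        for q in tip_of(c,nm)[:2]:
            w_=towld(c,q["at"]); print(c,nm,round(q["conf"],2),w_,"tester",(w_[:2]-O)@u,(w_[:2]-O)@n)
E
python3 look.py a ball_center gutter_foot
```

```text
t: 3.12
tcp_pos: [0.4632, 0.1091, 0.0707]
tcp_rot: [[0.965, -0.01, 0.261], [-0.261, -0.002, 0.965], [-0.009, -1.0, -0.005]]
ft_force: [-0.9, -0.4, -0.3]
grip_width: -0.0002
t 3.1167 tcp [0.4632 0.1091 0.0707] tester x,y 0.00877254874079239 0.00427917896756377 f [-0.9466 -0.4394 -0.3433]
scene ball_center 0.63 [0.4788 0.1469 0.0345] tester 0.04934278091857426 -0.0008941563041625993
scene gutter_foot 0.91 [0.4707 0.0992 0.0199] tester 0.001249492268440531 -0.005577319384955363
scene gutter_foot 0.58 [0.4767 0.1478 0.0333] tester 0.04967527904953615 0.001384830163393087
```

```bash
cd pics; python3 -c "
import cv2
a=cv2.imread('a_scene.png');b=cv2.imread('a_top.png');print(a.shape,b.shape)"
```

```text
(594, 572, 3) (400, 775, 3)
```

View pics/a_scene.png

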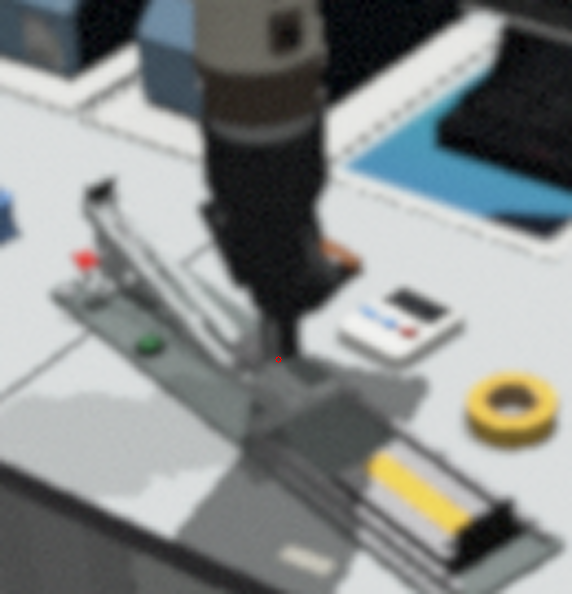

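View pics/a_top.png

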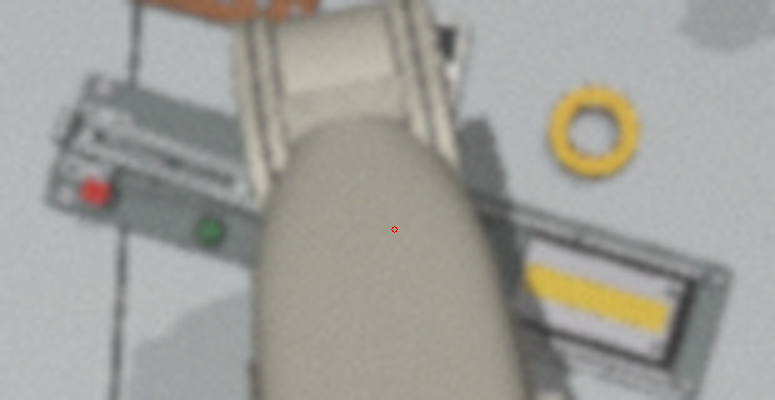

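Run:
```python
from h import *
s=read_state();print(s["t"],s["tcp_pos"],s["tcp_rot"],s["qpos"])
for c in("scene","top"):
    K,k,R,t=cal(c);print(c,-R.T@t)
```

```text
3.4167 [0.46904295 0.1101116  0.07732577] [[ 0.96508694  0.0040478   0.26189847]
 [-0.26190447  0.00102212  0.96509326]
 [ 0.00363881 -0.99999129  0.00204658]] [ 2.30541218e-01  3.54068238e-01 -3.26866780e-01  8.85687030e-01
  7.01413180e-05  4.95534469e-01]
scene [-0.29044105 -0.53466164  0.7815531 ]
top [0.25617071 0.02293071 1.54523475]
```

```bash
python3 -m inch '[{"translation":[0,3,0],"turn":[0,0,0],"fingers":-1},{"translation":[0,5,0],"turn":[0,0,0],"fingers":-1},{"translation":[0,6,0],"turn":[0,0,0],"fingers":-1},{"translation":[0,6,0],"turn":[0,0,0],"fingers":-1},{"translation":[0,5,0],"turn":[0,0,0],"fingers":-1},{"translation":[0,3,0],"turn":[0,0,0],"fingers":-1},{"translation":[0,2,0],"turn":[0,0,0],"fingers":-1},{"translation":[0,1,0],"turn":[0,0,0],"fingers":-1},{"translation":[0,0,0],"turn":[0,0,0],"fingers":-1},{"translation":[0,0,0],"turn":[0,0,0],"fingers":-1}]'
python3 look.py b ball_center
```

```text
t: 4.25
tcp_pos: [0.4674, 0.1096, 0.0443]
tcp_rot: [[0.965, 0.0, 0.262], [-0.262, 0.0, 0.965], [0.0, -1.0, 0.0]]
ft_force: [0.6, 0.2, 0.4]
grip_width: -0.0002
t 4.25 tcp [0.4674 0.1096 0.0443] tester x,y 0.010390348580530565 0.00030346015339349634 f [0.6189 0.1627 0.4367]
```

View pics/b_scene.png

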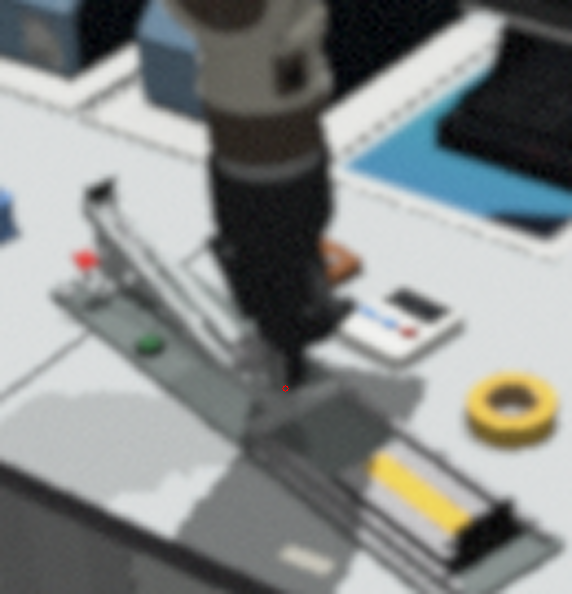

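```bash
python3 -m inch '[{"translation":[0,0,1],"turn":[0,0,0],"fingers":-1},{"translation":[0,0,2],"turn":[0,0,0],"fingers":-1},{"translation":[0,0,3],"turn":[0,0,0],"fingers":-1},{"translation":[0,0,3],"turn":[0,0,0],"fingers":-1},{"translation":[0,0,2],"turn":[0,0,0],"fingers":-1},{"translation":[0,0,2],"turn":[0,0,0],"fingers":-1},{"translation":[0,0,2],"turn":[0,0,0],"fingers":-1},{"translation":[0,0,2],"turn":[0,0,0],"fingers":-1},{"translation":[0,0,1],"turn":[0,0,0],"fingers":-1},{"translation":[0,0,1],"turn":[0,0,0],"fingers":-1}]'
python3 look.py c ball_center
```

```text
t: 5.28
tcp_pos: [0.4723, 0.1279, 0.0443]
tcp_rot: [[0.965, 0.0, 0.262], [-0.262, -0.0, 0.965], [0.0, -1.0, -0.0]]
ft_force: [-0.1, -0.8, 1.0]
grip_width: 0.0004
t 5.2833 tcp [0.4723 0.1279 0.0443] tester x,y 0.02936144098734161 0.0003814617204260793 f [-0.0603 -0.8329  1.0374]
scene ball_center 0.4 [0.4789 0.1526 0.0325] tester 0.05485400680137682 0.00048039358585479997
```

View pics/c_scene.png

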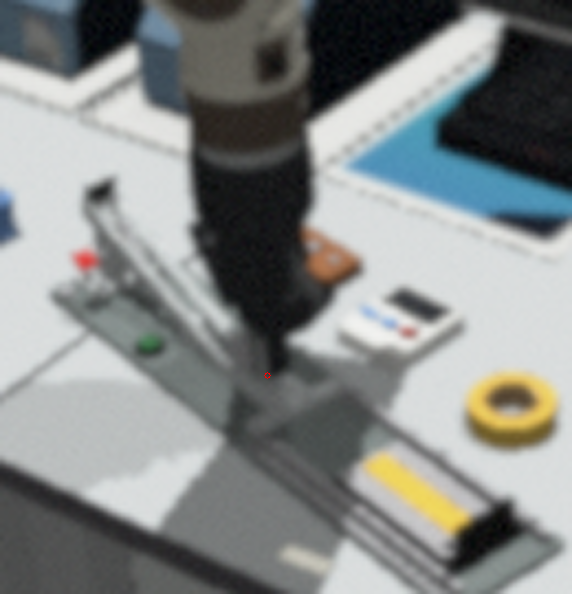

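View pics/c_top.png

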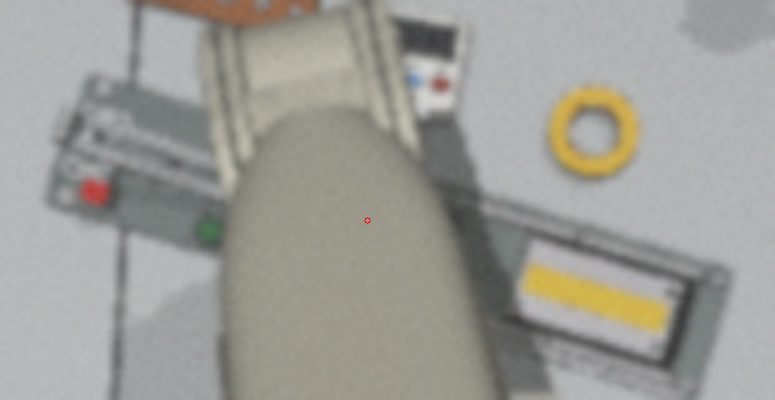

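```bash
python3 -m inch '[{"translation":[0,0,2],"turn":[0,0,0],"fingers":-1},{"translation":[0,0,3],"turn":[0,0,0],"fingers":-1},{"translation":[0,0,3],"turn":[0,0,0],"fingers":-1},{"translation":[0,0,3],"turn":[0,0,0],"fingers":-1},{"translation":[0,-0.8,3],"turn":[0,0,0],"fingers":-1},{"translation":[0,-1,3],"turn":[0,0,0],"fingers":-1},{"translation":[0,-1,3],"turn":[0,0,0],"fingers":-1},{"translation":[0,-1,3],"turn":[0,0,0],"fingers":-1},{"translation":[0,-1,3],"turn":[0,0,0],"fingers":-1},{"translation":[0,-1,3],"turn":[0,0,0],"fingers":-1}]'
python3 look.py d ball_center
```

```text
t: 6.32
tcp_pos: [0.4796, 0.1532, 0.051]
tcp_rot: [[0.965, -0.0, 0.264], [-0.264, -0.007, 0.965], [0.002, -1.0, -0.007]]
ft_force: [-3.2, -11.9, 13.4]
grip_width: -0.0002
t 6.3167 tcp [0.4796 0.1532 0.051 ] tester x,y 0.05562382852321916 -1.0098970526437065e-06 f [ -3.2404 -11.8644  13.3838]
scene ball_center 0.48 [0.4902 0.1727 0.0351] tester 0.07725738766361975 -0.0051446038346230115
```

View pics/d_scene.png

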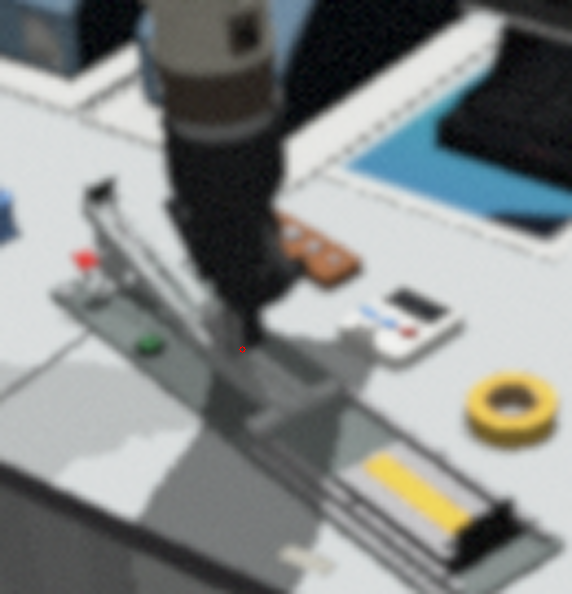

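```bash
python3 -m inch '[{"translation":[0,0,-2],"turn":[0,0,0],"fingers":-1},{"translation":[0,0,-2],"turn":[0,0,0],"fingers":-1},{"translation":[0,1,-1],"turn":[0,0,0],"fingers":-1},{"translation":[0,1.5,-1],"turn":[0,0,0],"fingers":-1},{"translation":[0,1.5,0],"turn":[0,0,0],"fingers":-1},{"translation":[0,0.5,0],"turn":[0,0,0],"fingers":-1},{"translation":[0,0,0],"turn":[0,0,0],"fingers":-1}]'
python3 look.py e ball_center
```

```text
t: 7.1
tcp_pos: [0.478, 0.1491, 0.0454]
tcp_rot: [[0.965, -0.001, 0.263], [-0.263, -0.002, 0.965], [0.0, -1.0, -0.002]]
ft_force: [-1.2, -4.7, 4.5]
grip_width: 0.0001
t 7.1 tcp [0.478  0.1491 0.0454] tester x,y 0.05128385427701964 0.00045572482174228486 f [-1.1942 -4.6581  4.517 ]
scene ball_center 0.56 [0.4848 0.1723 0.0367] tester 0.07548997164101916 -5.459688597340752e-05
scene ball_center 0.2 [0.4867 0.2978 0.0476] tester 0.19706924032238268 0.03106684150119295
```

Run:
```python
import cv2
from h import *
im=capture("scene"); z=im[205:270,230:310]; cv2.imwrite("pics/e2.png",cv2.resize(z,None,fx=9,fy=9,interpolation=cv2.INTER_CUBIC))
for b in (70,73,76,80):
    pass
```

```text
(no output)
```

View pics/e2.png

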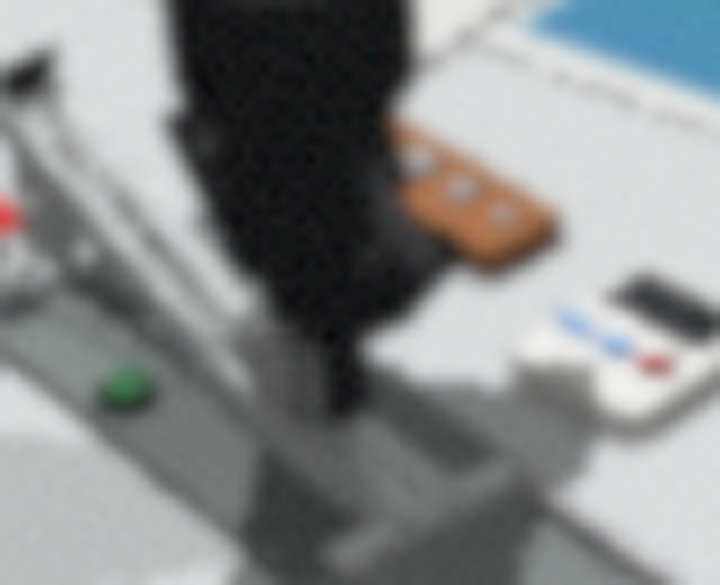

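```bash
python3 -m inch '[{"translation":[0,0,-2],"turn":[0,0,0],"fingers":-1},{"translation":[0,0,-1],"turn":[0.035,0,0],"fingers":-1},{"translation":[0,0.5,0],"turn":[0.035,0,0],"fingers":-1},{"translation":[0,0.5,0],"turn":[0.035,0,0],"fingers":-1},{"translation":[0,0,0],"turn":[0.035,0,0],"fingers":-1},{"translation":[0,0,0],"turn":[0,0,0],"fingers":-1},{"translation":[0,0,0],"turn":[0,0,0],"fingers":-1}]'
python3 look.py f ball_center
```

```text
t: 7.93
tcp_pos: [0.4772, 0.1472, 0.0443]
tcp_rot: [[0.965, 0.036, 0.26], [-0.263, 0.135, 0.955], [-0.001, -0.99, 0.139]]
ft_force: [-1.0, -1.1, -0.6]
grip_width: 0.0002
t 7.9333 tcp [0.4772 0.1472 0.0443] tester x,y 0.0492595666460267 0.0007486749534250362 f [-0.9837 -1.149  -0.623 ]
scene ball_center 0.35 [0.4868 0.1721 0.035 ] tester 0.0758119361597654 -0.001944720341233199
top ball_center 0.52 [ 0.5373 -0.0065  0.0032] tester -0.08334253451329314 -0.09751422544463058
```

```bash
python3 -m inch '[{"translation":[0,-0.25,2],"turn":[0.01,0,0],"fingers":-1},{"translation":[0,-0.2,2.2],"turn":[0.02,0,0],"fingers":-1},{"translation":[0,-0.15,2.2],"turn":[0.02,0,0],"fingers":-1},{"translation":[0,-0.1,2.2],"turn":[0.02,0,0],"fingers":-1},{"translation":[0,-0.05,2.2],"turn":[0.02,0,0],"fingers":-1}]'
python3 look.py g ball_center
```

```text
t: 8.55
tcp_pos: [0.4804, 0.1575, 0.0473]
tcp_rot: [[0.965, 0.061, 0.255], [-0.262, 0.222, 0.939], [0.0, -0.973, 0.23]]
ft_force: [-1.1, -1.6, -0.1]
grip_width: 0.0002
t 8.55 tcp [0.4804 0.1575 0.0473] tester x,y 0.060059604281830346 0.00031986206609932363 f [-1.0678 -1.6326 -0.1186]
scene ball_center 0.4 [0.4877 0.1844 0.0366] tester 0.08788213059485184 0.0003229702758995476
top ball_center 0.6 [ 0.443  -0.3505 -0.0023] tester -0.4400097404608727 -0.09673656161130396
top ball_center 0.34 [0.5822 0.1047 0.0026] tester 0.03574527410375325 -0.11172847740701546
```

View pics/g_scene.png

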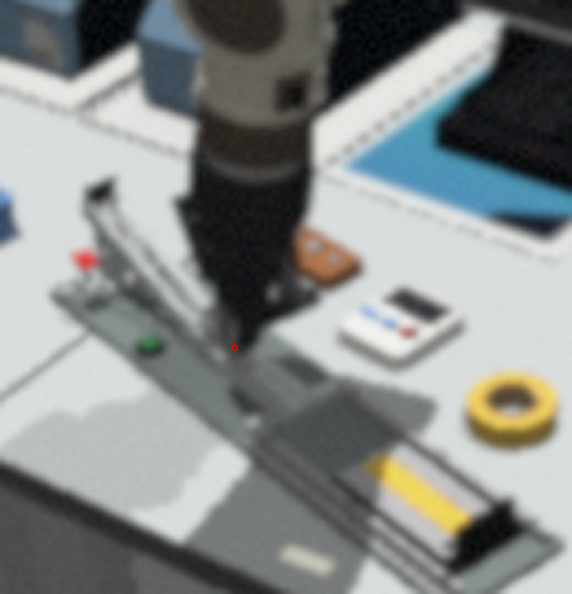

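```bash
python3 -m inch '[{"translation":[0,0.4,2.3],"turn":[0.015,0,0],"fingers":-1},{"translation":[0,0.45,2.3],"turn":[0.015,0,0],"fingers":-1},{"translation":[0,0.5,2.3],"turn":[0.015,0,0],"fingers":-1},{"translation":[0,0.5,2.3],"turn":[0.015,0,0],"fingers":-1},{"translation":[0,0.5,2.3],"turn":[0.015,0,0],"fingers":-1},{"translation":[0,0.3,2.5],"turn":[0,0,0],"fingers":-1},{"translation":[0,0,2.5],"turn":[0,0,0],"fingers":-1}]'
python3 look.py h ball_center
```

```text
t: 9.33
tcp_pos: [0.4845, 0.1734, 0.049]
tcp_rot: [[0.965, 0.078, 0.251], [-0.263, 0.29, 0.92], [-0.0, -0.954, 0.3]]
ft_force: [0.3, -1.2, 1.6]
grip_width: -0.0001
t 9.3333 tcp [0.4845 0.1734 0.049 ] tester x,y 0.07646777160956145 0.0005318558660945381 f [ 0.3354 -1.2416  1.6181]
scene ball_center 0.47 [0.4956 0.2011 0.0441] tester 0.10608535503766893 -0.002906948443072132
```

View pics/h_scene.png

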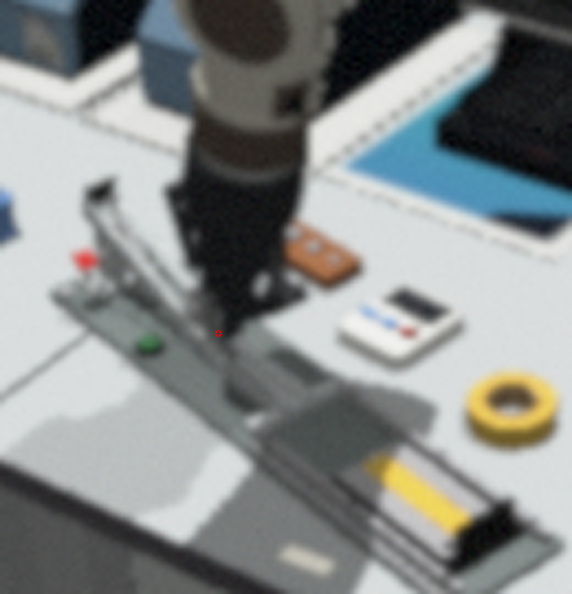

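```bash
python3 -m inch '[{"translation":[0,0.3,3],"turn":[0,0,0],"fingers":-1},{"translation":[0,0.3,3],"turn":[0,0,0],"fingers":-1},{"translation":[0,0.3,3],"turn":[0,0,0],"fingers":-1},{"translation":[0,0.2,3],"turn":[0,0,0],"fingers":-1},{"translation":[0,0,3],"turn":[0,0,0],"fingers":-1},{"translation":[0,-0.05,3],"turn":[0,0,0],"fingers":-1},{"translation":[0,0,3],"turn":[0,0,0],"fingers":-1},{"translation":[0,-0.05,3],"turn":[0,0,0],"fingers":-1},{"translation":[0,0,3],"turn":[0,0,0],"fingers":-1},{"translation":[0,-0.05,3],"turn":[0,0,0],"fingers":-1}]'
python3 look.py i ball_center
```

```text
t: 10.37
tcp_pos: [0.4923, 0.2016, 0.0573]
tcp_rot: [[0.965, 0.079, 0.25], [-0.262, 0.29, 0.92], [0.0, -0.954, 0.3]]
ft_force: [0.1, -1.8, 1.3]
grip_width: -0.0001
t 10.3667 tcp [0.4923 0.2016 0.0573] tester x,y 0.10569955651135042 0.00039434214643698277 f [ 0.1436 -1.7909  1.2994]
scene ball_center 0.52 [0.5028 0.2276 0.0525] tester 0.13352758550816363 -0.0029132858098590594
```

View pics/i_scene.png

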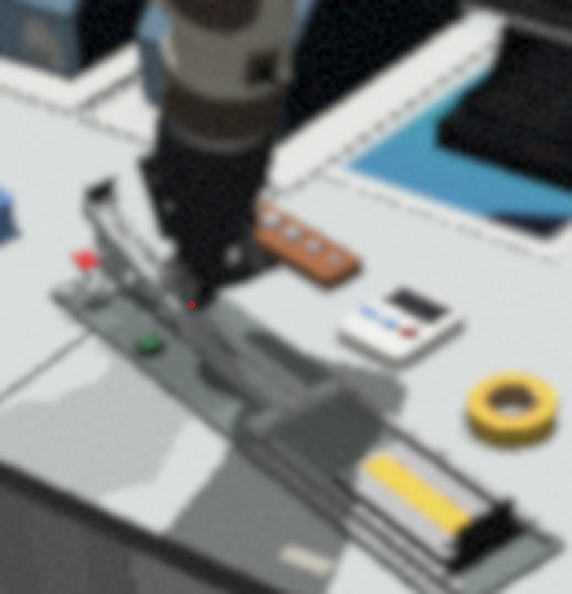

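```bash
python3 -m inch '[{"translation":[0,0,3],"turn":[0,0,0],"fingers":-1},{"translation":[0,-0.05,3],"turn":[0,0,0],"fingers":-1},{"translation":[0,0,3],"turn":[0,0,0],"fingers":-1},{"translation":[0,-0.05,3],"turn":[0,0,0],"fingers":-1},{"translation":[0,0,3],"turn":[0,0,0],"fingers":-1},{"translation":[0,-0.05,3],"turn":[0,0,0],"fingers":-1},{"translation":[0,0,3],"turn":[0,0,0],"fingers":-1},{"translation":[0,-0.05,3],"turn":[0,0,0],"fingers":-1},{"translation":[0,0,3],"turn":[0,0,0],"fingers":-1},{"translation":[0,-0.05,3],"turn":[0,0,0],"fingers":-1}]'
python3 -m inch '[{"translation":[0,0,3],"turn":[0,0,0],"fingers":-1},{"translation":[0,-0.05,3],"turn":[0,0,0],"fingers":-1},{"translation":[0,0,3],"turn":[0,0,0],"fingers":-1},{"translation":[0,-0.05,3],"turn":[0,0,0],"fingers":-1},{"translation":[0,0,3],"turn":[0,0,0],"fingers":-1},{"translation":[0,-0.05,3],"turn":[0,0,0],"fingers":-1},{"translation":[0,0,3],"turn":[0,0,0],"fingers":-1}]'
python3 look.py j ball_center stop_seat
```

```text
t: 11.4
tcp_pos: [0.4998, 0.2291, 0.0666]
tcp_rot: [[0.965, 0.079, 0.25], [-0.262, 0.29, 0.92], [0.0, -0.954, 0.3]]
ft_force: [-0.8, -0.9, 0.9]
grip_width: 0.0002
t: 11.98
tcp_pos: [0.505, 0.2484, 0.073]
tcp_rot: [[0.965, 0.079, 0.25], [-0.262, 0.29, 0.92], [-0.0, -0.954, 0.3]]
ft_force: [-0.9, -1.8, 1.1]
grip_width: -0.0001
t 11.9833 tcp [0.505  0.2484 0.073 ] tester x,y 0.1541609156088015 0.0004121331193383344 f [-0.9162 -1.7579  1.1062]
scene ball_center 0.52 [0.5148 0.2741 0.0704] tester 0.1816063144625562 -0.0023073048439868796
scene stop_seat 0.78 [0.5206 0.2969 0.0795] tester 0.2050429266781445 -0.001932474579339614
top stop_seat 0.77 [0.5157 0.2974 0.0786] tester 0.20427651513696657 0.0030075049469148888
top stop_seat 0.15 [0.6223 0.2314 0.0009] tester 0.16848653060880514 -0.11718324811704726
```

View pics/j_scene.png

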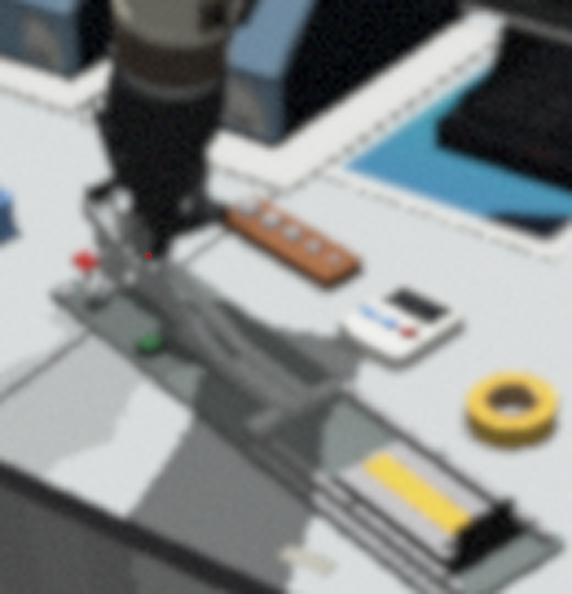

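```bash
python3 -m inch '[{"translation":[0,-0.05,2],"turn":[0,0,0],"fingers":-1},{"translation":[0,-0.05,2],"turn":[0,0,0],"fingers":-1},{"translation":[0,-0.05,2],"turn":[0,0,0],"fingers":-1},{"translation":[0,-0.05,2],"turn":[0,0,0],"fingers":-1},{"translation":[0,-0.05,2],"turn":[0,0,0],"fingers":-1},{"translation":[0,-0.05,2],"turn":[0,0,0],"fingers":-1},{"translation":[0,-0.05,2],"turn":[0,0,0],"fingers":-1},{"translation":[0,-0.05,2],"turn":[0,0,0],"fingers":-1},{"translation":[0,0,1],"turn":[0,0,0],"fingers":-1},{"translation":[0,0,1],"turn":[0,0,0],"fingers":-1}]'
python3 -m inch '[{"translation":[0,0,1],"turn":[0,0,0],"fingers":-1},{"translation":[0,0,1],"turn":[0,0,0],"fingers":-1}]'
python3 -m inch '[{"translation":[0,0,1],"turn":[0,0,0],"fingers":-1},{"translation":[0,0,0],"turn":[0,0,0],"fingers":-1}]'
python3 look.py k ball_center
```

```text
t: 13.12
tcp_pos: [0.5095, 0.2648, 0.0788]
tcp_rot: [[0.965, 0.079, 0.25], [-0.262, 0.29, 0.921], [0.0, -0.954, 0.3]]
ft_force: [-0.8, -0.9, 0.5]
grip_width: 0.0002
t: 13.28
tcp_pos: [0.5099, 0.2665, 0.0793]
tcp_rot: [[0.965, 0.079, 0.25], [-0.262, 0.29, 0.92], [-0.0, -0.954, 0.3]]
ft_force: [0.2, -0.9, 1.0]
grip_width: -0.0001
t: 13.45
tcp_pos: [0.5103, 0.2677, 0.0797]
tcp_rot: [[0.965, 0.079, 0.25], [-0.262, 0.29, 0.92], [0.0, -0.954, 0.301]]
ft_force: [0.3, -0.2, 0.8]
grip_width: 0.0002
t 13.45 tcp [0.5103 0.2677 0.0797] tester x,y 0.17413530504320104 0.00041828991675063685 f [ 0.2801 -0.2337  0.8488]
scene ball_center 0.35 [0.5217 0.296  0.0762] tester 0.20449474020662212 -0.0031495006493816183
top ball_center 0.56 [0.5166 0.2969 0.077 ] tester 0.20405755406013934 0.0019609389095734185
```

View pics/k_scene.png

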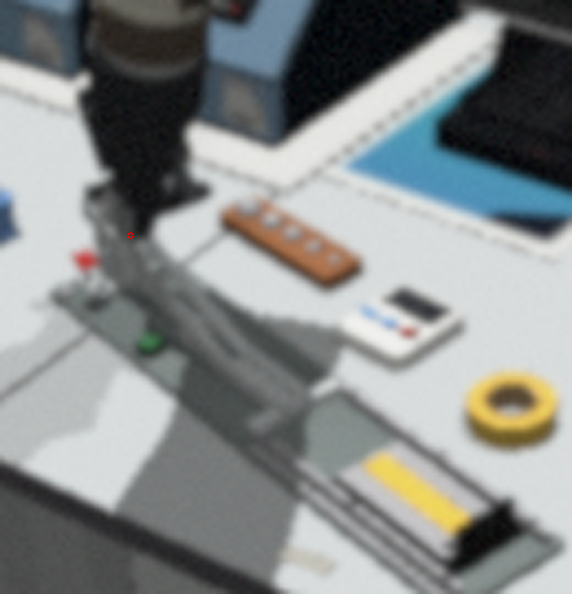

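```bash
python3 -m inch '[{"translation":[0,0,1],"turn":[0,0,0],"fingers":-1},{"translation":[0,0,0],"turn":[0,0,0],"fingers":-1}]'|grep -v rot
python3 -m inch '[{"translation":[0,0,1],"turn":[0,0,0],"fingers":-1},{"translation":[0,0,0],"turn":[0,0,0],"fingers":-1}]'|grep -v rot
python3 -m inch '[{"translation":[0,0,1],"turn":[0,0,0],"fingers":-1},{"translation":[0,0,0],"turn":[0,0,0],"fingers":-1}]'|grep -v rot
```

```text
t: 13.82
tcp_pos: [0.5104, 0.2682, 0.0799]
ft_force: [-0.4, -0.9, 0.3]
grip_width: -0.0002
t: 13.98
tcp_pos: [0.5107, 0.2692, 0.0802]
ft_force: [-1.3, -1.4, 0.3]
grip_width: -0.0001
t: 14.15
tcp_pos: [0.511, 0.2702, 0.0806]
ft_force: [-0.9, -1.7, 0.6]
grip_width: -0.0003
```

```bash
python3 -m inch '[{"translation":[0,0,1],"turn":[0,0,0],"fingers":-1},{"translation":[0,0,0],"turn":[0,0,0],"fingers":-1}]'|grep -v rot
python3 -m inch '[{"translation":[0,0,1],"turn":[0,0,0],"fingers":-1},{"translation":[0,0,0],"turn":[0,0,0],"fingers":-1}]'|grep -v rot
python3 -m inch '[{"translation":[0,0,1],"turn":[0,0,0],"fingers":-1},{"translation":[0,0,0],"turn":[0,0,0],"fingers":-1}]'|grep -v rot; python3 look.py l ball_center
```

```text
t: 14.32
tcp_pos: [0.511, 0.2705, 0.0806]
ft_force: [-0.8, -2.9, 1.1]
grip_width: -0.0
t: 14.48
tcp_pos: [0.511, 0.2707, 0.0805]
ft_force: [-1.5, -5.9, 1.2]
grip_width: 0.0
t: 14.65
tcp_pos: [0.511, 0.2709, 0.0806]
ft_force: [-1.4, -7.9, 2.8]
grip_width: -0.0001
t 14.65 tcp [0.511  0.2709 0.0806] tester x,y 0.1774722454567378 0.0005555882126479257 f [-1.4385 -7.8979  2.7998]
scene ball_center 0.54 [0.5233 0.297  0.0776] tester 0.20584431781329138 -0.0045242609520851984
```

View pics/l_scene.png

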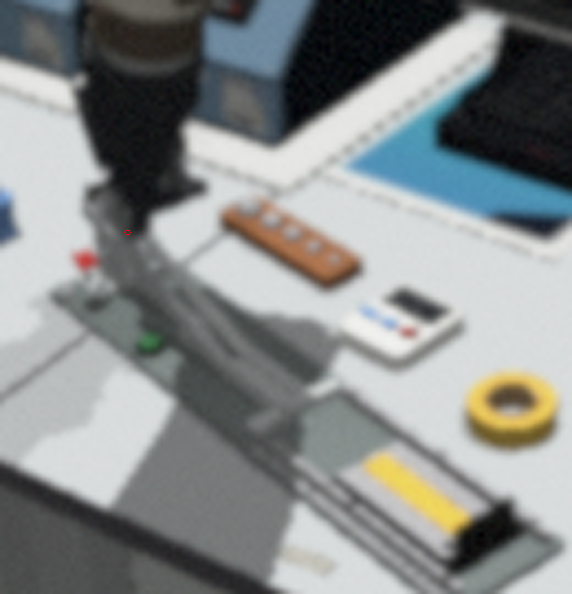

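```bash
python3 -m inch '[{"translation":[0,0,-1.5],"turn":[0,0,0],"fingers":-1},{"translation":[0,0,-1.5],"turn":[0,0,0],"fingers":-1},{"translation":[0,0,-1.5],"turn":[0,0,0],"fingers":-1},{"translation":[0,0,-2],"turn":[0,0,0],"fingers":-1},{"translation":[0,0,-2],"turn":[0,0,0],"fingers":-1},{"translation":[0,0,-2],"turn":[0,0,0],"fingers":-1},{"translation":[0,0,-2],"turn":[0,0,0],"fingers":-1},{"translation":[0,0,-2],"turn":[0,0,0],"fingers":-1},{"translation":[0,0,-2],"turn":[0,0,0],"fingers":-1},{"translation":[0,0,0],"turn":[0,0,0],"fingers":-1}]'
python3 look.py m ball_center
```

```text
t: 15.68
tcp_pos: [0.5073, 0.2573, 0.0762]
tcp_rot: [[0.965, 0.078, 0.251], [-0.263, 0.29, 0.92], [-0.0, -0.954, 0.3]]
ft_force: [-0.4, -0.3, 0.6]
grip_width: 0.0
t 15.6833 tcp [0.5073 0.2573 0.0762] tester x,y 0.1633616076388678 0.00050796486825356 f [-0.3527 -0.3452  0.5655]
scene ball_center 0.48 [0.522  0.293  0.0775] tester 0.20165202594873483 -0.004233749626184758
scene ball_center 0.35 [0.4669 0.0986 0.0019] tester -0.0003456213920006249 -0.0020159932098916017
```

View pics/m_scene.png

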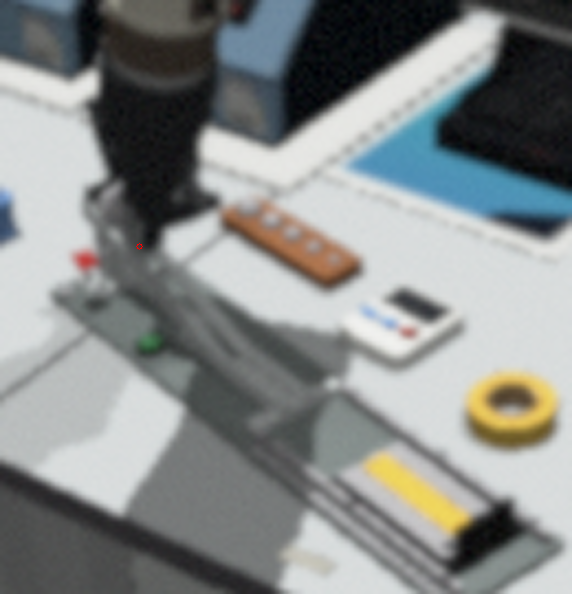

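View pics/m_top.png

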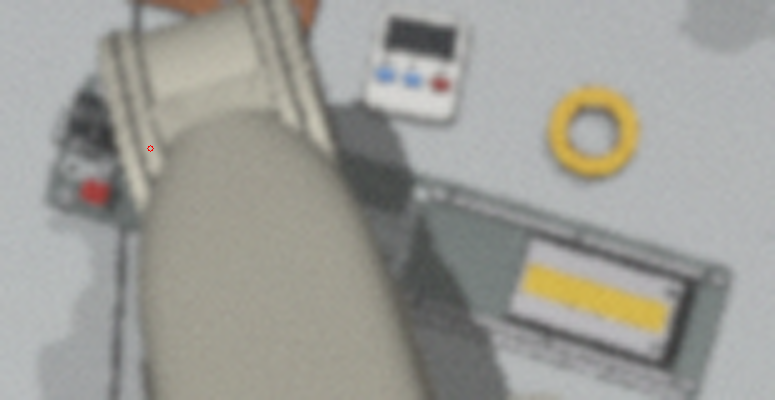

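```bash
python3 -m inch '[{"translation":[0,0,-5],"turn":[0,0,0],"fingers":-1},{"translation":[0,-5,-5],"turn":[0,0,0],"fingers":-1},{"translation":[0,-12,-5],"turn":[0,0,0],"fingers":-1},{"translation":[0,-15,0],"turn":[0,0,0],"fingers":-1},{"translation":[0,-15,0],"turn":[-0.1,0,0],"fingers":-1},{"translation":[0,-10,0],"turn":[-0.1,0,0],"fingers":-1},{"translation":[0,-5,0],"turn":[-0.105,0,0],"fingers":-1},{"translation":[0,0,-10],"turn":[0,0,0],"fingers":-1},{"translation":[0,0,-20],"turn":[0,0,0],"fingers":-1},{"translation":[0,0,-25],"turn":[0,0,0],"fingers":-1}]'
python3 -m inch '[{"translation":[0,0,-25],"turn":[0,0,0],"fingers":-1},{"translation":[0,0,-25],"turn":[0,0,0],"fingers":-1},{"translation":[0,0,-25],"turn":[0,0,0],"fingers":-1},{"translation":[0,0,-25],"turn":[0,0,0],"fingers":-1},{"translation":[0,0,-25],"turn":[0,0,0],"fingers":-1},{"translation":[0,0,-25],"turn":[0,0,0],"fingers":-1},{"translation":[0,0,-25],"turn":[0,0,0],"fingers":-1},{"translation":[0,0,-25],"turn":[0,0,0],"fingers":-1},{"translation":[0,0,-25],"turn":[0,0,0],"fingers":-1},{"translation":[0,0,-25],"turn":[0,0,0],"fingers":-1}]'
python3 look.py n ball_center push_plate
```

```text
t: 16.72
tcp_pos: [0.4852, 0.1751, 0.1321]
tcp_rot: [[0.966, 0.001, 0.26], [-0.26, 0.001, 0.966], [0.001, -1.0, 0.002]]
ft_force: [-0.1, -1.3, -0.0]
grip_width: 0.0003
t: 17.55
tcp_pos: [0.4182, -0.0681, 0.1321]
tcp_rot: [[0.965, 0.001, 0.263], [-0.263, 0.001, 0.965], [0.001, -1.0, 0.001]]
ft_force: [-0.1, -0.3, -0.0]
grip_width: 0.0002
t 17.55 tcp [ 0.4182 -0.0681  0.1321] tester x,y -0.17401743619896953 0.0011693969936860242 f [-0.0815 -0.2945 -0.0444]
scene ball_center 0.56 [0.5215 0.2928 0.0793] tester 0.20133193376261513 -0.003830123894734388
scene ball_center 0.21 [0.4889 0.2974 0.0468] tester 0.1972172456832708 0.028783477074108957
scene push_plate 0.64 [ 0.4226 -0.0716  0.032 ] tester -0.17620642819066962 -0.003892741918332939
top ball_center 0.58 [0.5143 0.2953 0.0744] tester 0.20183903761450356 0.0037352875120928064
top ball_center 0.5 [0.4612 0.0974 0.0007] tester -0.0030567684308863835 0.0031095218756273294
top push_plate 0.58 [ 0.6127 -0.4892 -0.0041] tester -0.529335284633478 -0.2969005140405127
```

View pics/n_scene.png

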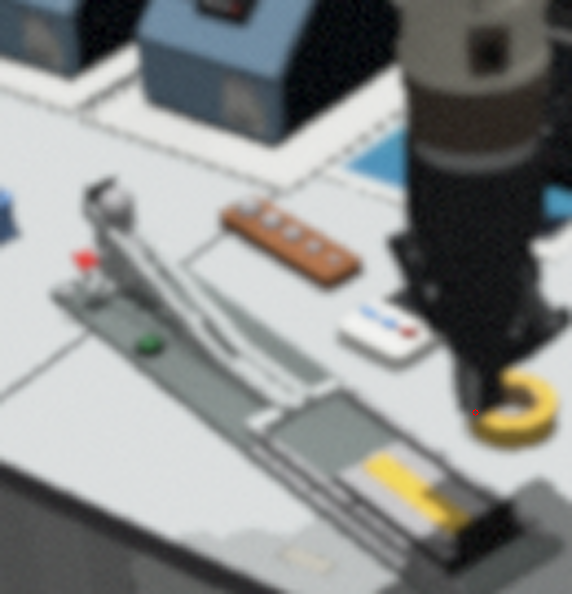

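View pics/n_top.png

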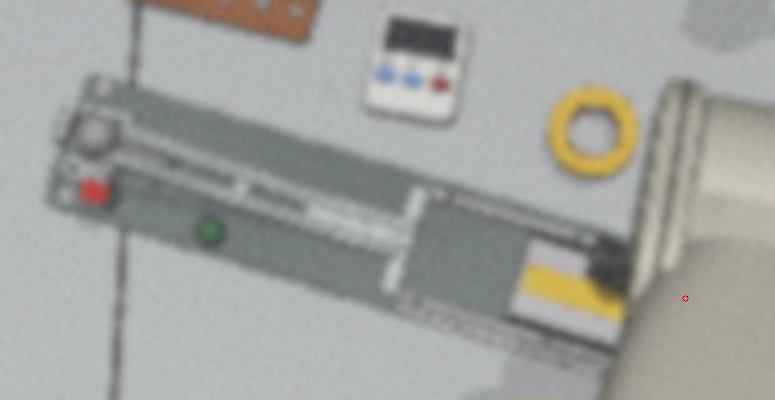

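```bash
python3 -m inch '[{"translation":[1,0,-18],"turn":[0,0,0],"fingers":-1},{"translation":[0,0,-19],"turn":[0,0,0],"fingers":-1},{"translation":[0,10,0],"turn":[0,0,0],"fingers":-1},{"translation":[0,15,0],"turn":[0,0,0],"fingers":-1},{"translation":[0,20,0],"turn":[0,0,0],"fingers":-1},{"translation":[0,20,0],"turn":[0,0,0],"fingers":-1},{"translation":[0,12,0],"turn":[0,0,0],"fingers":-1},{"translation":[0,8,0],"turn":[0,0,0],"fingers":-1},{"translation":[0,4,0],"turn":[0,0,0],"fingers":-1},{"translation":[0,0,0],"turn":[0,0,0],"fingers":-1}]'
python3 look.py o ball_center push_plate
```

```text
t: 18.68
tcp_pos: [0.4105, -0.1019, 0.042]
tcp_rot: [[0.965, -0.001, 0.261], [-0.261, 0.0, 0.965], [-0.001, -1.0, 0.0]]
ft_force: [0.0, 0.9, -0.2]
grip_width: 0.0002
t 18.6833 tcp [ 0.4105 -0.1019  0.042 ] tester x,y -0.20859650687037595 -0.00021731323031012493 f [ 0.0123  0.9157 -0.1858]
scene ball_center 0.5 [0.524  0.2935 0.0749] tester 0.2027070903599258 -0.006101135680169902
scene push_plate 0.73 [ 0.4181 -0.0688  0.0343] tester -0.17472596846611943 0.001080645937431418
top ball_center 0.41 [0.5044 0.468  0.0001] tester 0.3659536038353201 0.058569311396746114
top ball_center 0.38 [0.5178 0.2973 0.0763] tester 0.2046727629748221 0.0009380764358370946
top push_plate 0.88 [ 0.411  -0.0722  0.0305] tester -0.17986138293037734 0.007105736471185883
```

View pics/o_scene.png

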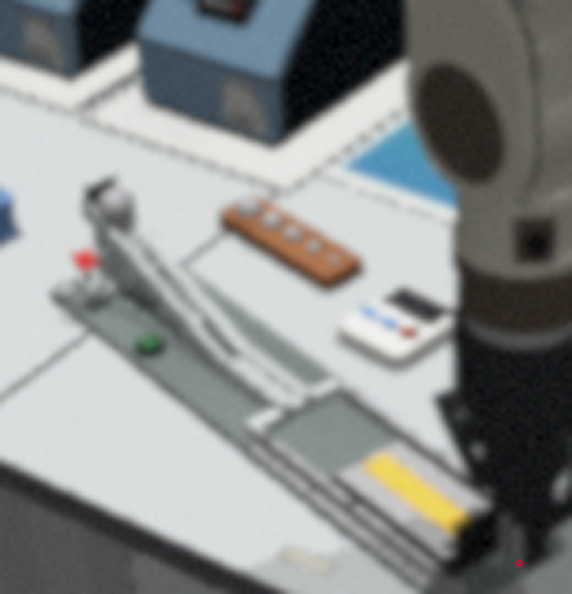

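```bash
python3 -m inch '[{"translation":[0,0,2],"turn":[0,0,0],"fingers":-1},{"translation":[0,0,3],"turn":[0,0,0],"fingers":-1},{"translation":[0,0,3],"turn":[0,0,0],"fingers":-1},{"translation":[0,0,3],"turn":[0,0,0],"fingers":-1},{"translation":[0,0,3],"turn":[0,0,0],"fingers":-1},{"translation":[0,0,3],"turn":[0,0,0],"fingers":-1},{"translation":[0,0,3],"turn":[0,0,0],"fingers":-1},{"translation":[0,0,3],"turn":[0,0,0],"fingers":-1},{"translation":[0,0,3],"turn":[0,0,0],"fingers":-1},{"translation":[0,0,3],"turn":[0,0,0],"fingers":-1}]'
python3 -m inch '[{"translation":[0,0,4],"turn":[0,0,0],"fingers":-1},{"translation":[0,0,4],"turn":[0,0,0],"fingers":-1},{"translation":[0,0,4],"turn":[0,0,0],"fingers":-1},{"translation":[0,0,4],"turn":[0,0,0],"fingers":-1},{"translation":[0,0,4],"turn":[0,0,0],"fingers":-1},{"translation":[0,0,4],"turn":[0,0,0],"fingers":-1},{"translation":[0,0,4],"turn":[0,0,0],"fingers":-1},{"translation":[0,0,4],"turn":[0,0,0],"fingers":-1},{"translation":[0,0,3],"turn":[0,0,0],"fingers":-1},{"translation":[0,0,2],"turn":[0,0,0],"fingers":-1}]'
python3 look.py p ball_center push_plate
```

```text
t: 19.82
tcp_pos: [0.4185, -0.0744, 0.0426]
tcp_rot: [[0.965, 0.0, 0.262], [-0.262, -0.0, 0.965], [0.0, -1.0, -0.0]]
ft_force: [-0.5, -1.7, 0.6]
grip_width: 0.0001
t: 20.65
tcp_pos: [0.4282, -0.0384, 0.0426]
tcp_rot: [[0.965, 0.0, 0.262], [-0.262, 0.0, 0.965], [0.0, -1.0, 0.0]]
ft_force: [0.6, -2.3, 0.8]
grip_width: -0.0001
t 20.65 tcp [ 0.4282 -0.0384  0.0426] tester x,y -0.14273308227823797 -0.0006774773256973069 f [ 0.5879 -2.3153  0.7913]
scene ball_center 0.42 [0.5195 0.2952 0.0761] tester 0.20314319646123555 -0.0012485985027766951
scene push_plate 0.78 [ 0.4368 -0.0221  0.033 ] tester -0.12470688450771669 -0.004690295423546029
top ball_center 0.42 [0.5195 0.2948 0.0793] tester 0.20276913798944646 -0.0013550917048027209
top ball_center 0.28 [ 0.4442 -0.3541  0.0017] tester -0.4432029080753789 -0.09888484895094148
```

View pics/p_scene.png

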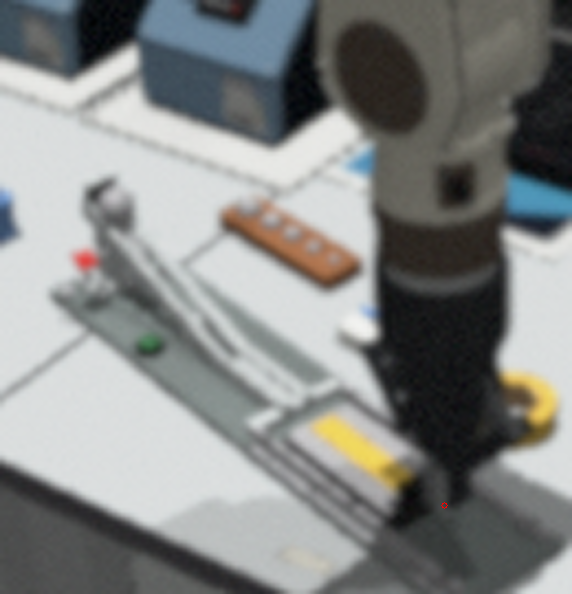

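```bash
python3 -m inch '[{"translation":[0,0,2],"turn":[0,0,0],"fingers":-1},{"translation":[0,0,2],"turn":[0,0,0],"fingers":-1},{"translation":[0,0,2],"turn":[0,0,0],"fingers":-1},{"translation":[0,0,2],"turn":[0,0,0],"fingers":-1},{"translation":[0,0,2],"turn":[0,0,0],"fingers":-1},{"translation":[0,0,2],"turn":[0,0,0],"fingers":-1}]'|grep -v rot
for i in 1; do :; done
python3 -m inch '[{"translation":[0,0,1],"turn":[0,0,0],"fingers":-1},{"translation":[0,0,1],"turn":[0,0,0],"fingers":-1}]'|grep -v rot
python3 -m inch '[{"translation":[0,0,1],"turn":[0,0,0],"fingers":-1},{"translation":[0,0,1],"turn":[0,0,0],"fingers":-1}]'|grep -v rot
python3 -m inch '[{"translation":[0,0,1],"turn":[0,0,0],"fingers":-1},{"translation":[0,0,0],"turn":[0,0,0],"fingers":-1}]'|grep -v rot
```

```text
t: 21.45
tcp_pos: [0.4309, -0.0271, 0.0424]
ft_force: [-0.5, -2.0, 0.5]
grip_width: -0.0001
t: 21.62
tcp_pos: [0.4314, -0.0251, 0.0424]
ft_force: [-1.4, -1.3, -0.5]
grip_width: -0.0002
t: 21.78
tcp_pos: [0.432, -0.0233, 0.0424]
ft_force: [-1.3, -1.6, -0.3]
grip_width: 0.0003
t: 21.95
tcp_pos: [0.4325, -0.0222, 0.0425]
ft_force: [-0.8, -1.5, -0.4]
grip_width: 0.0001
```

```bash
python3 -m inch '[{"translation":[0,0,1],"turn":[0,0,0],"fingers":-1},{"translation":[0,0,1],"turn":[0,0,0],"fingers":-1}]'|grep -v rot
python3 -m inch '[{"translation":[0,0,1],"turn":[0,0,0],"fingers":-1},{"translation":[0,0,1],"turn":[0,0,0],"fingers":-1}]'|grep -v rot
python3 -m inch '[{"translation":[0,0,1],"turn":[0,0,0],"fingers":-1},{"translation":[0,0,0],"turn":[0,0,0],"fingers":-1}]'|grep -v rot
```

```text
t: 22.12
tcp_pos: [0.433, -0.0205, 0.0426]
ft_force: [-1.3, -1.4, -0.3]
grip_width: -0.0001
t: 22.28
tcp_pos: [0.4331, -0.0203, 0.0425]
ft_force: [-3.0, -10.0, 2.3]
grip_width: -0.0001
t: 22.45
tcp_pos: [0.4331, -0.0202, 0.0426]
ft_force: [-3.5, -10.7, 1.9]
grip_width: -0.0003
```

```bash
python3 -m inch '[{"translation":[0,0,-2],"turn":[0,0,0],"fingers":-1},{"translation":[0,0,-3],"turn":[0,0,0],"fingers":-1},{"translation":[0,0,-5],"turn":[0,0,0],"fingers":-1},{"translation":[0,0,-8],"turn":[0,0,0],"fingers":-1},{"translation":[0,0,-12],"turn":[0,0,0],"fingers":-1},{"translation":[0,-15,-15],"turn":[0,0,0],"fingers":-1},{"translation":[0,-25,-20],"turn":[0,0,0],"fingers":-1},{"translation":[0,-30,-25],"turn":[0,0,0],"fingers":-1},{"translation":[0,-30,-30],"turn":[0,0,0],"fingers":-1},{"translation":[0,-30,-30],"turn":[0,0,0],"fingers":-1}]'|grep -v rot
python3 -m inch '[{"translation":[0,-20,-30],"turn":[0,0,0],"fingers":-1},{"translation":[0,-10,-20],"turn":[0,0,0],"fingers":-1},{"translation":[0,0,-5],"turn":[0,0,0],"fingers":-1},{"translation":[0,0,0],"turn":[0,0,0],"fingers":-1},{"translation":[0,0,0],"turn":[0,0,0],"fingers":-1}]'|grep -v rot
python3 look.py q ball_center push_plate gutter_foot
```

```text
t: 23.28
tcp_pos: [0.3942, -0.1624, 0.1729]
ft_force: [1.0, -0.7, 0.8]
grip_width: 0.0002
t: 23.7
tcp_pos: [0.3798, -0.2139, 0.2006]
ft_force: [-0.7, -0.3, -0.9]
grip_width: -0.0
t 23.7 tcp [ 0.3798 -0.2139  0.2006] tester x,y -0.32479976266607596 8.085229004586069e-05 f [-0.6925 -0.2949 -0.9048]
scene ball_center 0.63 [0.5194 0.2935 0.0762] tester 0.2014439870441504 -0.0015993704970649078
scene push_plate 0.69 [ 0.44   -0.0047  0.032 ] tester -0.10711779641604367 -0.0032074347628085627
scene gutter_foot 0.83 [0.4654 0.0991 0.024 ] tester -0.00022650026687663446 -0.0005117244200379487
scene gutter_foot 0.23 [0.52   0.2986 0.079 ] tester 0.20653228988985467 -0.0008467296891829962
top ball_center 0.36 [0.5168 0.2953 0.0773] tester 0.20256634492092127 0.001370518381716587
top push_plate 0.67 [ 0.4302 -0.0045  0.0321] tester -0.10947719588062058 0.006366375946295639
top gutter_foot 0.82 [0.4645 0.0999 0.0215] tester 0.00024320431388249927 0.0005549363784887754
```

View pics/q_scene.png

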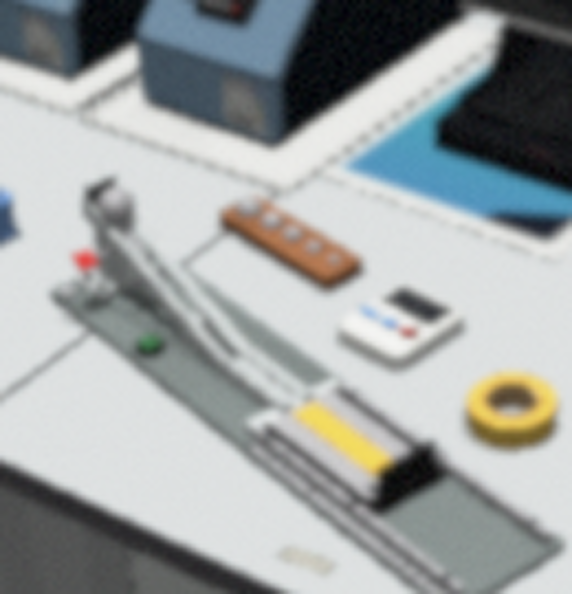

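View pics/q_top.png

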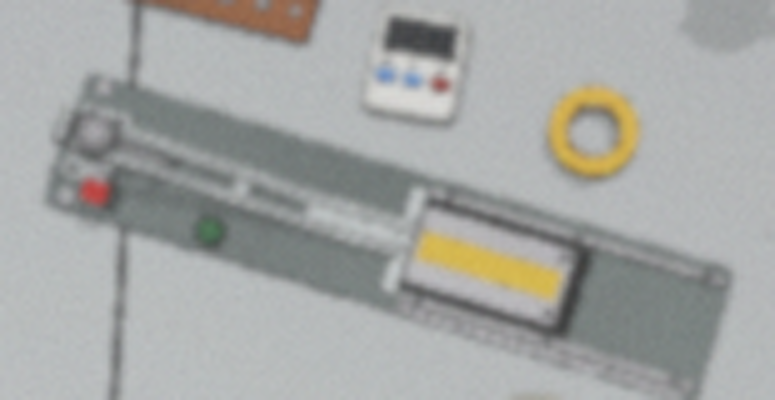

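The pictures show the ball at the top against the catch (scene crop 117,208; top crop 95,132). The carriage sits against the foot (top crop 410,245), and the robot is clear of everything.

```bash
python3 -c "
from rig import *
print(sign_off())"
```

```text
the job is handed in; nothing more can be done
None
```

The tack tester is ready for its next run and the job is handed in, at about 24 s of the allowed 48 s.

- **Ball:** I pushed it up the gutter with the shut fingertips behind it until it met the rubber stop, where the force rose to about 8 N. When I backed the finger off, the ball settled about 4 mm back and stayed, so the catch holds it. The last pictures put its centre at tester x of about 201–203 mm.
- **Carriage:** I pushed it home only after the ball was caught. The force rose sharply to about 11 N with the finger within 1 mm of the expected home position. The last readings put the push plate at about −107 and −109 mm against a nominal −111.5 mm, which is within the network's error, and the top picture shows it against the foot.
- **Other things:** I lifted and pinched nothing. The ball case, timer and tape roll look unmoved in the last pictures. I did not re-check the scissors, marker, bottle or tube rack, but the arm never went low near them.

**One problem on the way:** at the start of the slope the finger was too high and wedged the ball, with about 12 N back and 13 N up. I backed off, lowered and tilted the finger, and the rest of the climb took only about 1–2 N.

**Disagreement between cameras:** they differ by up to about 9 mm sideways on the push plate and about 3 mm on the ball. A few low-confidence detections were clearly false and I ignored them.

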